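# Shim and press the reference tile in the reader dock

## Task

Set the white ceramic reference tile flat on the two narrow rails of the reader dock, centred on them and with one short edge up against the fence, and let go of it; then slide the upright grey spacer down into the gap between the tile's other short edge and the one stop block that leaves room for it, standing on the dock's slab, and let go of it. Then press the tile down with the gripper until the sprung seat bottoms and the tile's top is flush with the fence, and finish while still holding it pressed there. Leave everything else on the bench where it is.

Things in the scene. Friction and masses are not known exactly. Their poses are not given: they have to be found in the camera images.
- dock: fixed reader dock: dark grey slab, x -66..72, y -55..55 mm, 12 mm thick. Origin on the bench; x runs from the fence to the two stops, y along the fence, z up. Aluminium fence 80 mm long: inner face at x -52, outer at -60, top 28 mm above the bench. The tile's place is centred at x -10, y 0; its +y and -y sides are open. Dock yaw within 17 degrees.
- seat (a joint): sprung seat of the dock: two steel rails 10 mm wide, 70 mm long along dock x, at dock x -10, y +18 and -18 mm, tops 22 mm above the bench when up. 0 = up, grows as pressed down, 0.006 m = bottomed. Starts to sink at 5 N, bottoms at 8 N (tile's weight included), never tilts. Tile top on it: 34 mm above the bench up, 28 mm (level with fence) down.
- tile: loose white ceramic tile, 84 mm along its x, 64 mm along its y, 12 mm thick, about 0.16 kg; origin at the centre of its underside, z up. It lies flat on the bench at one side (+y or -y) of the dock, turned up to 29 degrees from the robot's x. In the dock its 84 mm length runs from fence to stops, either way round.
- spacer: loose upright grey plastic bar, 14 mm thick along its x, 22 mm wide along its y, 72 mm tall; the lowest 6 mm is a nose of 10 x 20 mm. About 40 g; origin at the centre of its underside, z up. It stands on the bench across the dock from the tile, turned up to 34 degrees. In the gap it stands on the slab, thickness along the dock's x.
- stop_short: shorter aluminium stop block fixed on the slab: 18 mm along x, 30 mm along y, top 38 mm above the bench. Origin on the slab's top, axes as the dock's. Its face to the tile is at its own x -10 mm: 18 mm of gap to a tile against the fence; the gap's middle is at its own x -19, y 0. It stands at dock x 60, y +22 or -22 mm: the side varies.
- stop_long: longer stop block, 29 mm along x, otherwise like the shorter. Its face to the tile is at its own x -21 mm: only 7 mm of gap to a tile against the fence, too narrow for the spacer. It stands at dock x 60 mm, on the other side (y -22 or +22 mm).
- control_vial: bystander: small lidded vial, 28 mm diameter, 45 mm tall; origin at the centre of its underside
- reagent_vial: bystander: small white-capped vial, 30 mm diameter, 50 mm tall; origin at the centre of its underside
- specimen_jar: bystander: lidded jar, 44 mm diameter, 55 mm tall; origin at the centre of its underside
Things that resemble listed ones, but are neither listed nor needed, are in the scene too. Of the things like the tile, leave any that is red or turquoise; of the rest the larger one is meant.

How it is judged (in metres and radians):
On the way, in this order (a step that is already met when the one before it is completed fails the run):
1. the tile lies flat on the rails, end to the fence, let go (x of tile in the frame of dock between -0.0125 and -0.004 m and y of tile in the frame of dock between -0.009 and 0.009 m and z of tile in the frame of dock between 0.013 and 0.0245 m and angle between tile's own z axis and vertical below 0.06 rad and angle between the x axis of tile and the x axis of dock, either way round below 0.1 rad and contact force between the fingers and tile below 0.05 N and linear speed of tile below 0.02 m/s), for 0.2 s.
2. the spacer stands in the wide gap between tile and short stop, let go (x of tile in the frame of dock between -0.0125 and -0.004 m and y of tile in the frame of dock between -0.009 and 0.009 m and z of tile in the frame of dock between 0.013 and 0.0245 m and angle between tile's own z axis and vertical below 0.06 rad and angle between the x axis of tile and the x axis of dock, either way round below 0.1 rad and x of spacer in the frame of stop_short between -0.0255 and -0.013 m and y of spacer in the frame of stop_short between -0.012 and 0.012 m and z of spacer in the frame of stop_short between -0.003 and 0.004 m and angle between spacer's own z axis and vertical below 0.17 rad and contact force between the fingers and spacer below 0.05 N and linear speed of spacer below 0.02 m/s), for 0.2 s.
At the end, for the whole second after the job is handed in: Fingers press the tile with over 4 N, seat within 1.2 mm of bottom. Tile flat (0.06 rad), end within 6 mm of the fence, within 9 mm of centred, 0.10 rad of square. Spacer, let go, stands on the slab between tile and shorter stop, within 12 mm of its middle, tilt under 0.17 rad (x of tile in the frame of dock between -0.0125 and -0.004 m and y of tile in the frame of dock between -0.009 and 0.009 m and z of tile in the frame of dock between 0.013 and 0.0245 m and angle between tile's own z axis and vertical below 0.06 rad and angle between the x axis of tile and the x axis of dock, either way round below 0.1 rad and x of spacer in the frame of stop_short between -0.0255 and -0.013 m and y of spacer in the frame of stop_short between -0.012 and 0.012 m and z of spacer in the frame of stop_short between -0.003 and 0.004 m and angle between spacer's own z axis and vertical below 0.17 rad and contact force between the fingers and spacer below 0.05 N and value of joint seat above 0.0048 m and contact force between the fingers and tile above 4 N and linear speed of tile below 0.02 m/s); the arm keeps its last pose, push and grip.
It fails at once if a bystander was shifted by more than 30 mm (distance of any of control_vial, reagent_vial, specimen_jar from where it was at the start of the episode above 0.03 m).
It also fails if it takes over 61 s, if anything falls off the work surface, if the arm or the gripper's body presses on something with over 40 N, if the wrist force passes 120 N, or if a joint passes its speed limit or range.

## Robot

A 6-joint arm with a two-finger parallel gripper is mounted at the origin on the work surface. World frame = base frame: x ahead of the robot, y to its left, z up, the work surface at z = 0. Lengths are in mm, angles in rad, forces in N, time in s.
With the tool pointing down it reaches from about 225 to 875 mm from the base axis. Payload 3.4 kg.
Tool frame: the origin (TCP) lies midway between the tips of the shut fingers; the grasp point (between the pads) lies 19 mm behind it; z points along the fingers, x is the direction in which the jaws open and shut, and the axes are right-handed (so a half turn about z gives the same grasp; the last joint's range is limited). The gripper opens to 85 mm and grips with 20 to 120 N. Pads are 22 mm wide; open, the fingers measure 114 mm over their backs; the gripper's body (76 mm by 85 mm) begins 54 mm behind the grasp point. The pads swing forward as they close: fully open they stand 13 mm farther back than shut.
Start: joints at [1.141, 0.276, 1.505, -0, 1.361, -0.121], TCP at [174.768, 547.831, 231.328] pointing down, gripper open.
Joint ranges: [-2.89, 2.89], [-0.75, 2.08], [0.22, 2.7], [-1.18, 4.32], [0.11, 2.71], [-2.7, 2.7]. Speed limits (rad/s): [2.57, 2.57, 3.14, 3.14, 3.14, 3.14].

## Interface

Orientations are given as a 3x3 rotation matrix whose columns are the frame's x, y, z axes.
In Python, from bench import r gives the robot as it stands.
- The arm moves only by the tool send_rows, never from a script. Its arguments are lists of equal length, an entry for each row: "rotation": the turn, a rotation vector about the tool's x, y, z in degrees, a list of three; "translation": the shift along the tool's x, y, z in m, a list of three; "gripper": the opening, from 0 (shut) to 1 (fully open). In form: {"rotation": [[wx, wy, wz], ...], "translation": [[dx, dy, dz], ...], "gripper": [gripper, ...]}. A call has 1 to 20 rows; each row is the pose to reach, as a shift and turn from the pose commanded when the call began, along the tool's axes at that moment; what a row does not reach only later rows make up. A row lasts 1/8 s, in which the tool goes at most 62.5 mm and 10.7 degrees, less where a joint would pass 70% of its speed; a pose out of reach is approached as far as the arm can. A call with a gripper value outside its range is refused whole. The fingers move at their own pace and stop on an object; "newtons" is the grip in N (left out, the last holds). Time passes only in rows, so rows that repeat a pose let the fingers close. It gives the time, the measured TCP pose, the force and the opening at its end, in the units of the state.
- r.state(): the state, without advancing time (a new reading comes with each control period).
- r.get_image(name): name is "side" or "top" or "wrist"; returns the picture (480x640x3 uint8, blue, green, red); there is no depth.
- r.camera_info(name): a dict with "intrinsics" (3x3 intrinsics, pixels), "cam_to_world" (4x4, takes a point from camera to world coordinates); the wrist camera has in their place "T_tool_cam" (4x4, takes a point from camera to tool coordinates, whose origin is the TCP and whose axes are the tool frame's). Camera axes: x right, y down, z forward; pixel columns grow to the right and rows downward; lengths in mm; the calibration is good to about 2 mm. A picture is of the moment at which its call begins: read the wrist's pose just before it. camera_info takes no time and is no camera call.
- r.hand_in(): hands the job in, once; it reports no verdict.
The state is a dict: "t": time; "joints": joint angles; "joint_velocities": joint speeds; "tau": joint torques, N m; "eef_pos": TCP position; "tcp_rot": TCP orientation; "wrist_force": force on the tool from outside, world axes, zero at the start; "moment": the same for the moment, N m; "gripper_width": finger opening in mm.
Only numpy, scipy, OpenCV 4.12 (cv2) and the standard library are available. Lean on these libraries where they do the work, as an engineer would, in place of code of your own. Each camera call takes 0.05 s, during which the arm holds its last target.

## Working session

There is one attempt and no reset: what is moved stays moved. The work goes in short steps, Python scripts to look and compute and a tool call to move; the robot and the scene stay as the last step left them, time stands still between calls to the robot, and variables do not carry over. Pictures are saved under pics/ and viewed, and the job is handed in when it is done.

Besides the shell and the picture viewer there is one more tool, called after "Emit:" in YAML: its name, and indented under it one key for each argument. send_rows: Moves the arm, as the interface text tells. Its arguments: {"type":"object","properties":{"rotation":{"type":"array"},"translation":{"type":"array"},"gripper":{"type":"array"},"newtons":{"type":"number"}},"required":["rotation","translation","gripper"]}

```bash
mkdir -p pics; ls; python3 - <<'E'
from bench import r
import cv2,numpy as np
np.set_printoptions(precision=3,suppress=True)
for n in ["top","side"]:
    cv2.imwrite(f"pics/{n}0.png",r.get_image(n)); print(n,r.camera_info(n))
print(r.camera_info("wrist")); print(r.state())
E
```

```text
pics
top {'intrinsics': array([[572.29 ,   0.   , 323.667],
       [  0.   , 572.29 , 231.525],
       [  0.   ,   0.   ,   1.   ]]), 'cam_to_world': array([[   0.071,   -0.973,    0.221,  274.966],
       [  -0.998,   -0.069,    0.015,  -61.029],
       [   0.001,   -0.221,   -0.975, 1279.61 ],
       [   0.   ,    0.   ,    0.   ,    1.   ]])}
side {'intrinsics': array([[507.364,   0.   , 318.633],
       [  0.   , 507.364, 240.453],
       [  0.   ,   0.   ,   1.   ]]), 'cam_to_world': array([[ -0.936,  -0.233,   0.264, 274.863],
       [ -0.352,   0.606,  -0.713, 650.998],
       [  0.006,  -0.76 ,  -0.649, 666.032],
       [  0.   ,   0.   ,   0.   ,   1.   ]])}
{'intrinsics': array([[420.047,   0.   , 325.66 ],
       [  0.   , 420.047, 241.17 ],
       [  0.   ,   0.   ,   1.   ]]), 'T_tool_cam': array([[   1.   ,    0.   ,    0.001,   -0.083],
       [  -0.   ,    0.95 ,    0.314,  -80.305],
       [  -0.001,   -0.314,    0.95 , -142.166],
       [   0.   ,    0.   ,    0.   ,    1.   ]])}
{'t': 0.1, 'joints': array([ 1.141,  0.277,  1.506, -0.   ,  1.361, -0.121]), 'joint_velocities': array([-0.001, -0.002, -0.002,  0.001, -0.   , -0.   ]), 'tau': array([  0.001, -41.771, -24.64 ,  -0.   ,   0.006,   0.   ]), 'eef_pos': array([174.579, 547.357, 230.547]), 'tcp_rot': array([[ 0.304,  0.953, -0.001],
       [ 0.953, -0.304, -0.001],
       [-0.002, -0.   , -1.   ]]), 'wrist_force': array([0.712, 0.537, 0.629]), 'moment': array([-0.021,  0.037,  0.001]), 'gripper_width': 85.39454680483378}
```

View pics/top0.png

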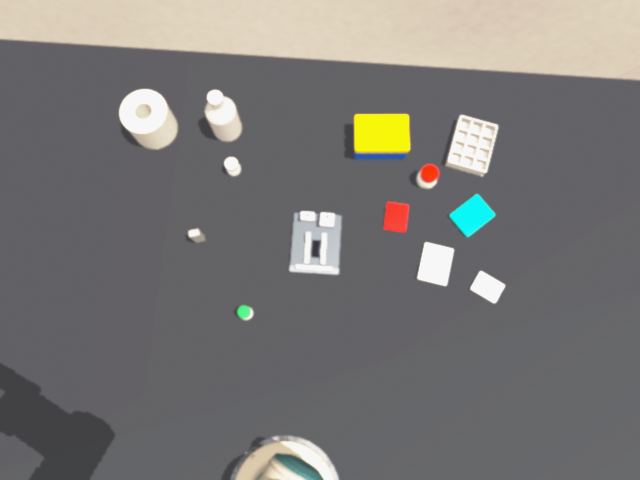

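View pics/side0.png

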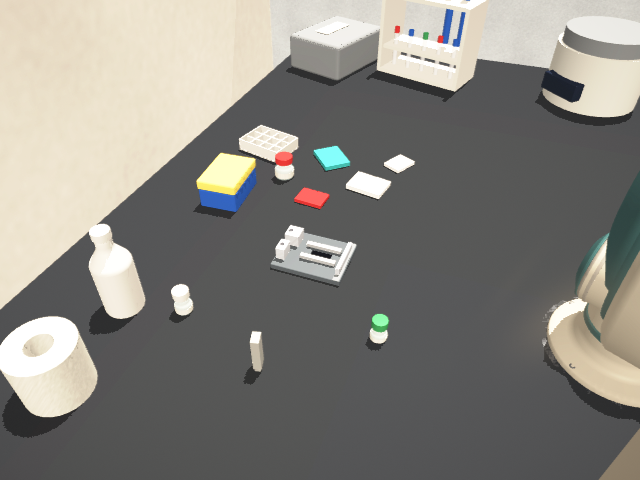

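The tile-like things in the top view are white (436,264), a smaller white one (488,287), red (397,217) and turquoise (472,215). The description fits the larger white one at (436,264). The spacer is at (197,236). The dock is at (317,243) with its fence toward the robot and its stops at (308,215) and (327,219). I'll enlarge to confirm.

```bash
python3 - <<'E'
import cv2,numpy as np
a=cv2.imread("pics/top0.png")
c1=cv2.resize(a[200:285,275:360],(400,400),interpolation=cv2.INTER_CUBIC)
c2=cv2.resize(a[225:325,410:510],(400,400),interpolation=cv2.INTER_CUBIC)
c3=cv2.resize(a[222:252,182:212],(200,200),interpolation=cv2.INTER_CUBIC)
o=np.zeros((600,800,3),np.uint8);o[:400,:400]=c1;o[:400,400:]=c2;o[400:,:200]=c3
s=cv2.imread("pics/side0.png")
o[400:,200:500]=cv2.resize(s[220:290,260:365],(300,200),interpolation=cv2.INTER_CUBIC)
cv2.imwrite("pics/crop0.png",o)
E
```

```text
(no output)
```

View pics/crop0.png

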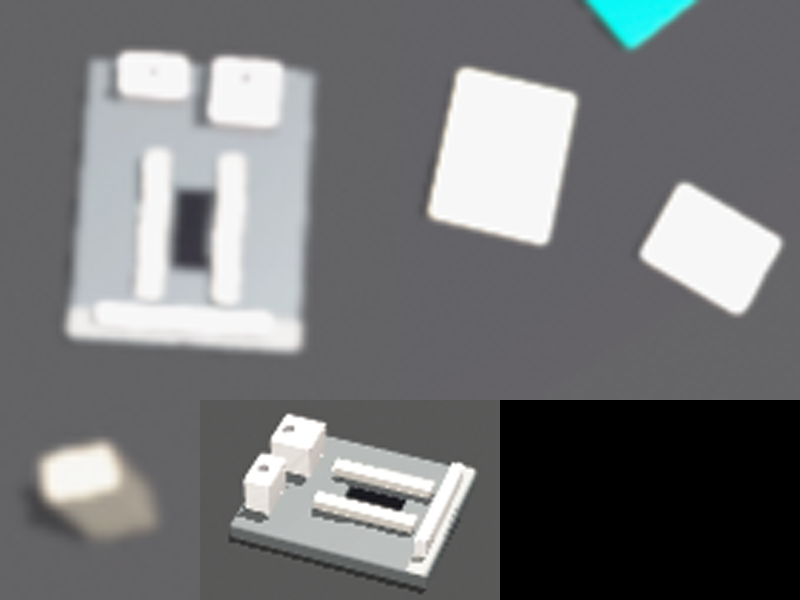

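The crop confirms that the tile is the larger white one at (436,264), and that the short stop is the left one (dock +y). Next I'll measure.

```bash
cat > h.py <<'E'
import numpy as np,cv2
np.set_printoptions(precision=2,suppress=True)
def ray(K,T,uv,z):
    d=T[:3,:3]@np.linalg.solve(K,np.array([uv[0],uv[1],1.0]));o=T[:3,3]
    return o+d*(z-o[2])/d[2]
def cam(r,n,st=None):
    c=r.camera_info(n)
    if n!="wrist": return c["intrinsics"],c["cam_to_world"]
    T=np.eye(4);T[:3,:3]=st["tcp_rot"];T[:3,3]=st["eef_pos"]
    return c["intrinsics"],T@c["T_tool_cam"]
def comp(mask,near):
    cs,_=cv2.findContours(mask.astype(np.uint8),cv2.RETR_EXTERNAL,cv2.CHAIN_APPROX_NONE)
    cs=[c for c in cs if cv2.contourArea(c)>15]
    return min(cs,key=lambda c:np.hypot(*(np.array(near)-c.reshape(-1,2).mean(0))))
def rect(K,T,c,z):
    P=np.array([ray(K,T,p,z)[:2] for p in c.reshape(-1,2)],np.float32)
    (cx,cy),(w,h),a=cv2.minAreaRect(P)
    if w<h: a+=90;w,h=h,w
    a=(a+90)%180-90
    return np.array([cx,cy]),w,h,a   # a: long-axis angle, deg from world x
E
python3 - <<'E'
from bench import r
from h import *
for n,tn,dn in [("top",(436,264),(317,243)),("side",(369,185),(314,256))]:
    im=cv2.imread(f"pics/{n}0.png");K,T=cam(r,n)
    hsv=cv2.cvtColor(im,cv2.COLOR_BGR2HSV)
    print(n,"bg",np.median(im[200:300,100:500].reshape(-1,3),0))
    c=comp((im.min(2)>170),tn);print("tile",rect(K,T,c,12))
    m=(im.max(2)>105);c=comp(m,dn);print("dock",rect(K,T,c,12),cv2.contourArea(c))
    if n=="top":
        c=comp(m,(197,236));print("spacerblob",c.reshape(-1,2).min(0),c.reshape(-1,2).max(0), [im[y,x].tolist() for x,y in [(194,233),(197,236),(200,240)]])
    rr=[[(ray(K,T,p,z)[:2]) for p in q] for z,q in []]
K,T=cam(r,"top")
# manual crop pixels -> full px, crop scale 400/85 from (275,200)
def cp(x,y):return (275+(x+.5)*85/400-.5,200+(y+.5)*85/400-.5)
for nm,p,z in [("slabTL",(88,62),12),("slabTR",(318,72),12),("slabBR",(300,352),12),("slabBL",(68,338),12)]:
    print(nm,ray(K,T,cp(*p),z))
print("spacer top", ray(K,T,(182+82/6.667,222+72/6.667),72))
K,T=cam(r,"side");print("spacer top side",ray(K,T,(257,334),72),"base",ray(K,T,(257.5,367),0))
E
```

```text
top bg [102.  99. 100.]
tile (array([ 506.66, -296.79]), 88.90037536621094, 68.76171875, -9.821083068847656)
dock (array([536.77, -25.43]), 148.71258544921875, 117.31127166748047, 0.6440860033035278) 3144.5
spacerblob [187 227] [206 243] [[244, 247, 247], [158, 171, 179], [139, 152, 160]]
side bg [88. 89. 88.]
tile (array([ 505.36, -292.92]), 89.14341735839844, 78.08097839355469, -9.9371337890625)
dock (array([539.5, -33.6]), 148.36146545410156, 125.57701873779297, 0.3410274088382721) 2893.5
slabTL [601.03  30.67  12.  ]
slabTR [603.93 -81.21  12.  ]
slabBR [466.42 -81.39  12.  ]
slabBL [465.33  29.    12.  ]
spacer top [525.88 236.19  72.  ]
spacer top side [526.18 230.95  72.  ] base [527.3  238.77   0.  ]
```

```bash
cat >> h.py <<'E'
from scipy.spatial.transform import Rotation as R
def delta(st,pos,yaw):
    """yaw: angle (deg) of tool x in world; tool down. Returns rotvec deg, translation m in tool frame"""
    a=np.radians(yaw);x=np.array([np.cos(a),np.sin(a),0]);z=np.array([0,0,-1.]);y=np.cross(z,x)
    Rt=np.c_[x,y,z];R0=np.array(st["tcp_rot"])
    rv=R.from_matrix(R0.T@Rt).as_rotvec(degrees=True)
    t=R0.T@(np.array(pos)-st["eef_pos"])/1000
    np.set_printoptions(precision=4,suppress=True)
    print("cur",st["eef_pos"],"yaw",np.degrees(np.arctan2(R0[1,0],R0[0,0])),"F",st["wrist_force"],"w",st["gripper_width"],"t",st["t"])
    print("rot",rv,"trans",t)
E
python3 - <<'E'
from bench import r
from h import *
delta(r.state(),[560,235,150],72.3)
E
```

```text
cur [174.5788 547.3572 230.5466] yaw 72.30585043882961 F [0.7121 0.5371 0.6288] w 85.39454680483378 t 0.1
rot [-0.0103  0.0926  0.0058] trans [-0.1803  0.4621  0.0808]
```

Emit:
send_rows:
  rotation:
    - [0,0,-8]
    - [0,0,-8]
    - [0,0,-8]
    - [0,0,-8]
    - [0,0,-8]
    - [0,0,-8]
    - [0,0,-8]
    - [0,0,-8]
    - [0,0,-8]
    - [0,0,-8]
    - [0,0,-8]
    - [0,0,-8]
    - [0,0,-8]
  translation:
    - [-0.18,0.462,0.08]
    - [-0.18,0.462,0.08]
    - [-0.18,0.462,0.08]
    - [-0.18,0.462,0.08]
    - [-0.18,0.462,0.08]
    - [-0.18,0.462,0.08]
    - [-0.18,0.462,0.08]
    - [-0.18,0.462,0.08]
    - [-0.18,0.462,0.08]
    - [-0.18,0.462,0.08]
    - [-0.18,0.462,0.08]
    - [-0.18,0.462,0.08]
    - [-0.18,0.462,0.08]
  gripper: [1,1,1,1,1,1,1,1,1,1,1,1,1]

```text
t: 1.72
eef_pos: [559.6, 236.8, 151.7]
tcp_rot: [[0.167, 0.986, 0.001], [0.986, -0.167, 0.0], [0.0, 0.0, -1.0]]
wrist_force: [-0.4, -0.2, 0.4]
gripper_width: 85.4
```

```bash
python3 - <<'E'
from bench import r
from h import *
st=r.state();im=r.get_image("wrist");cv2.imwrite("pics/w1.png",im);np.save("w1.npy",cam(r,"wrist",st)[1])
print(st["joint_velocities"])
delta(st,[565,-26,150],80.3)
E
```

```text
[-0.01  0.   -0.   -0.   -0.   -0.  ]
cur [559.6298 236.7674 151.741 ] yaw 80.38828042915215 F [-0.4333 -0.1731  0.3932] w 85.40278806657022 t 1.725
rot [ 0.0275 -0.021   0.0883] trans [-0.2582  0.0492  0.0017]
```

View pics/w1.png

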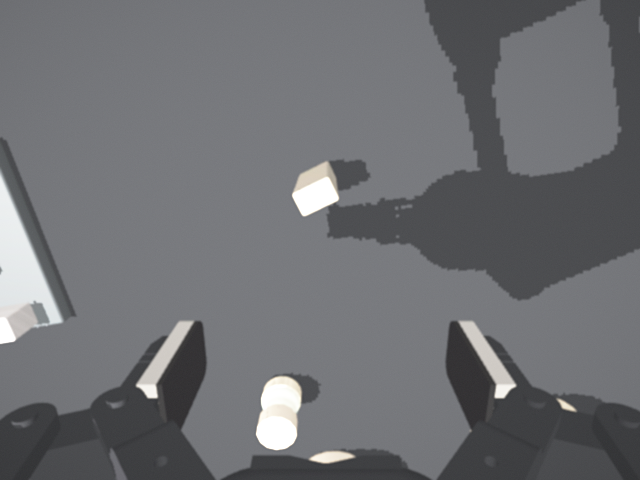

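The spacer's bright top face is at about (317,197), and a vial stands at (280,412) beyond it. Next I'll view the dock.

Emit:
send_rows:
  rotation:
    - [0,0,0]
    - [0,0,0]
    - [0,0,0]
    - [0,0,0]
    - [0,0,0]
    - [0,0,0]
    - [0,0,0]
    - [0,0,0]
  translation:
    - [-0.26,0.05,0]
    - [-0.26,0.05,0]
    - [-0.26,0.05,0]
    - [-0.26,0.05,0]
    - [-0.26,0.05,0]
    - [-0.26,0.05,0]
    - [-0.26,0.05,0]
    - [-0.26,0.05,0]
  gripper: [1,1,1,1,1,1,1,1]

```text
t: 2.78
eef_pos: [565.7, -27.0, 151.3]
tcp_rot: [[0.166, 0.986, -0.0], [0.986, -0.166, 0.001], [0.001, -0.0, -1.0]]
wrist_force: [-0.7, 0.7, 0.6]
gripper_width: 85.5
```

```bash
python3 - <<'E'
from bench import r
from h import *
st=r.state();im=r.get_image("wrist");cv2.imwrite("pics/w2.png",im);np.save("w2.npy",cam(r,"wrist",st)[1])
print(st["joint_velocities"])
delta(st,[530,-296,150],80.3)
K=r.camera_info("wrist")["intrinsics"];T=np.load("w1.npy");im=cv2.imread("pics/w1.png")
c=comp(im.min(2)>225,(317,197));print("spacer",rect(K,T,c,72),cv2.contourArea(c),cv2.boundingRect(c))
print("vial cap",ray(K,T,(277,428),45))
E
```

```text
[-0.  0. -0. -0.  0. -0.]
cur [565.6536 -27.0328 151.2777] yaw 80.4383037344181 F [-0.668   0.6948  0.6111] w 85.46368756575022 t 2.775
rot [-0.012  -0.0305  0.1383] trans [-0.2712  0.0095  0.0011]
spacer (array([526.7218, 236.4774]), 21.901208877563477, 14.11095905303955, -73.01445579528809) 993.0 (293, 177, 45, 39)
vial cap [697.6136 177.3957  45.    ]
```

View pics/w2.png

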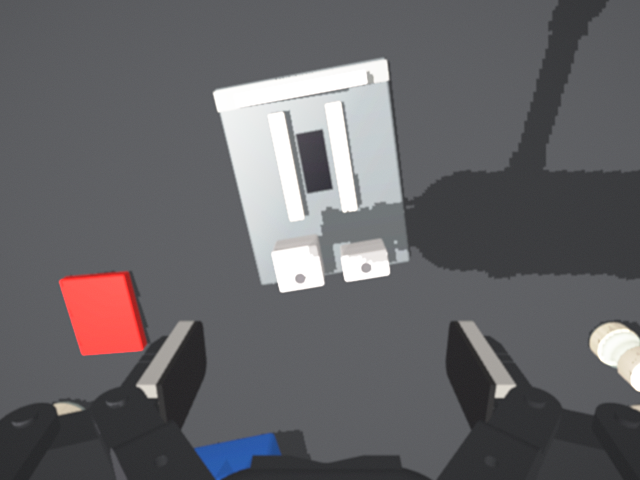

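The dock is clear here, with the fence at the top (about 300,85), the rails at (286,168) and (341,157), the long stop at (298,265) and the short stop at (365,260). I'll fit them next.

Emit:
send_rows:
  rotation:
    - [0,0,0]
    - [0,0,0]
    - [0,0,0]
    - [0,0,0]
    - [0,0,0]
    - [0,0,0]
    - [0,0,0]
    - [0,0,0]
  translation:
    - [-0.27,0.01,0]
    - [-0.27,0.01,0]
    - [-0.27,0.01,0]
    - [-0.27,0.01,0]
    - [-0.27,0.01,0]
    - [-0.27,0.01,0]
    - [-0.27,0.01,0]
    - [-0.27,0.01,0]
  gripper: [1,1,1,1,1,1,1,1]

```text
t: 3.82
eef_pos: [530.5, -294.5, 151.4]
tcp_rot: [[0.166, 0.986, -0.0], [0.986, -0.166, 0.001], [0.001, -0.0, -1.0]]
wrist_force: [-0.9, 0.8, 0.1]
gripper_width: 85.4
```

```bash
python3 - <<'E'
from bench import r
from h import *
K=r.camera_info("wrist")["intrinsics"];T=np.load("w2.npy");im=cv2.imread("pics/w2.png")
for th in (215,232,242):
  m=im.min(2)>th
  for nm,p,z in [("railR-",(286,168),22),("railL+",(341,157),22),("fence",(300,85),28),("long",(298,270),38),("short",(365,263),38)]:
    c=comp(m,p);print(th,nm,rect(K,T,c,z),cv2.boundingRect(c))
print("slab corners far",[ray(K,T,p,12)[:2] for p in [(262,284),(410,262)]])
st=r.state();im=r.get_image("wrist");cv2.imwrite("pics/w3.png",im);T=cam(r,"wrist",st)[1]
c=comp(im.min(2)>190,(320,200));print("tile",rect(K,T,c,12),cv2.boundingRect(c))
delta(st,[506,-296,60],80.2)
E
```

```text
215 railR- (array([513.56, -26.77]), 106.16744995117188, 91.76025390625, -89.29324305057526) (213, 60, 176, 173)
215 railL+ (array([513.56, -26.77]), 106.16744995117188, 91.76025390625, -89.29324305057526) (213, 60, 176, 173)
215 fence (array([512.96, -26.49]), 103.82086181640625, 89.73210906982422, -89.29322308301926) (213, 60, 176, 173)
215 long (array([585.08, -48.9 ]), 30.65193748474121, 29.582056045532227, -89.60598334670067) (271, 246, 53, 46)
215 short (array([590.25,  -5.13]), 30.6583251953125, 18.798870086669922, 89.91888427734375) (340, 250, 50, 32)
232 railR- (array([521.85, -45.54]), 70.44078063964844, 10.384283065795898, 0.5002702474594116) (267, 112, 37, 110)
232 railL+ (array([521.64,  -9.63]), 69.99251556396484, 10.229904174804688, 0.4048372507095337) (324, 101, 33, 111)
232 fence (array([487.38, -26.02]), 103.93206024169922, 44.86170196533203, -85.329580783844) (214, 60, 174, 106)
232 long (array([585.03, -48.96]), 30.24407958984375, 29.18976593017578, -89.27555972337723) (271, 246, 53, 46)
232 short (array([590.41,  -5.06]), 30.463964462280273, 18.23061752319336, 89
[... 256 characters left out ...]
 32, 111)
242 fence (array([474.46, -27.  ]), 103.486572265625, 12.337621688842773, -89.00291866064072) (214, 61, 174, 52)
242 long (array([585.18, -48.95]), 29.95834732055664, 28.88288688659668, -89.60107311606407) (272, 246, 52, 46)
242 short (array([591.48,  -5.4 ]), 30.52739906311035, 17.35488510131836, 84.24368286132812) (341, 255, 48, 26)
slab corners far [array([602.88, -80.3 ]), array([603.72,  28.06])]
tile (array([ 506.27, -299.21]), 81.90432739257812, 62.65580368041992, -9.747390747070312) (265, 129, 96, 120)
cur [ 530.4777 -294.5173  151.3717] yaw 80.4360745249229 F [-0.85    0.7971  0.0864] w 85.44417135955929 t 3.825
rot [-0.0115 -0.0467  0.2361] trans [-0.0056 -0.0239  0.0914]
```

View pics/w3.png

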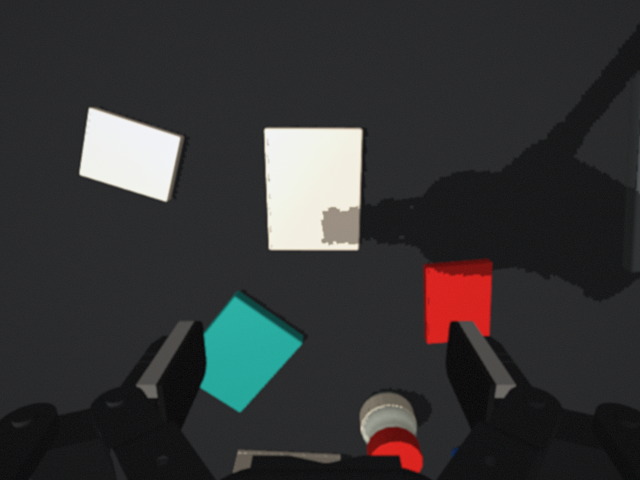

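The tile sits at about (313,189), with the smaller white, turquoise and red lookalikes around it and clear of it. Descending onto the tile, jaws across its 64 mm width.

Emit:
send_rows:
  rotation:
    - [0,0,0.2]
    - [0,0,0.2]
    - [0,0,0.2]
    - [0,0,0.2]
    - [0,0,0.2]
    - [0,0,0.2]
    - [0,0,0.2]
    - [0,0,0.2]
  translation:
    - [-0.008,-0.0235,0.05]
    - [-0.008,-0.0235,0.09]
    - [-0.008,-0.0235,0.115]
    - [-0.008,-0.0235,0.13]
    - [-0.008,-0.0235,0.14]
    - [-0.008,-0.0235,0.148]
    - [-0.008,-0.0235,0.153]
    - [-0.008,-0.0235,0.153]
  gripper: [1,1,1,1,1,1,1,1]
  newtons: 40

```text
t: 4.88
eef_pos: [505.7, -300.5, -1.7]
tcp_rot: [[0.172, 0.985, 0.0], [0.985, -0.172, 0.0], [0.0, 0.0, -1.0]]
wrist_force: [-0.8, 0.9, -0.0]
gripper_width: 85.1
```

```bash
python3 - <<'E'
from bench import r
from h import *
st=r.state();im=r.get_image("wrist");cv2.imwrite("pics/w4.png",im)
delta(st,[506,-298.5,-2],80.2)
E
```

```text
cur [ 505.6835 -300.5395   -1.6701] yaw 80.10687392809716 F [-0.7556  0.8784 -0.0091] w 85.0646900061172 t 4.875
rot [ 0.0082 -0.002  -0.0931] trans [ 0.0021 -0.      0.0003]
```

View pics/w4.png

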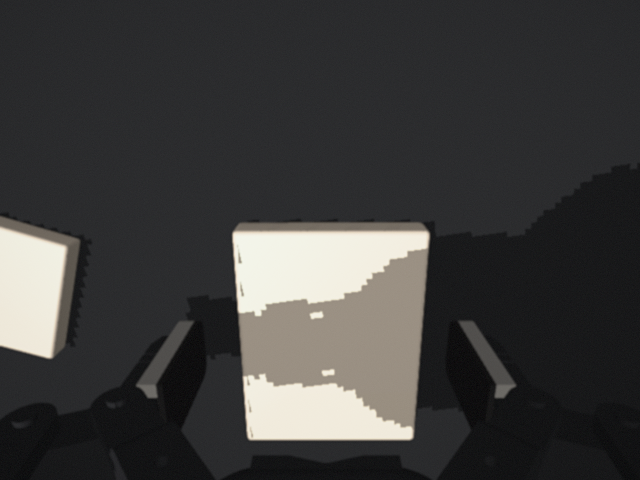

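The tile spans about x 240–424 and y 230–440, well between the pads at x 205 and 447. Closing.

Emit:
send_rows:
  rotation:
    - [0,0,0]
    - [0,0,0]
    - [0,0,0]
    - [0,0,0]
    - [0,0,0]
    - [0,0,0]
  translation:
    - [0,0,0]
    - [0,0,0]
    - [0,0,0]
    - [0,0,0]
    - [0,0,0]
    - [0,0,0]
  gripper: [0.6,0.6,0.6,0.6,0.6,0.6]
  newtons: 40

```text
t: 5.68
eef_pos: [506.0, -300.6, -0.9]
tcp_rot: [[0.172, 0.985, 0.001], [0.985, -0.172, -0.0], [-0.0, 0.001, -1.0]]
wrist_force: [-0.1, 1.0, 5.6]
gripper_width: 62.7
```

Emit:
send_rows:
  rotation:
    - [0,0,0]
    - [0,0,0]
    - [0,0,0]
    - [0,0,0]
    - [0,0,0]
    - [0,0,0]
    - [0,0,0]
  translation:
    - [0,0,-0.01]
    - [0,0,-0.03]
    - [0,0,-0.06]
    - [0,0,-0.1]
    - [0,0,-0.1]
    - [0,0,-0.1]
    - [0,0,-0.1]
  gripper: [0.6,0.6,0.6,0.6,0.6,0.6,0.6]

```text
t: 6.55
eef_pos: [504.6, -299.8, 96.7]
tcp_rot: [[0.172, 0.985, -0.003], [0.985, -0.172, 0.002], [0.002, -0.003, -1.0]]
wrist_force: [0.0, 0.8, -1.8]
gripper_width: 62.4
```

```bash
python3 - <<'E'
from bench import r
from h import *
st=r.state();im=r.get_image("wrist");cv2.imwrite("pics/w5.png",im)
delta(st,[525,-27,99],90.5)
c=comp(im.min(2)>100,(330,330));print(cv2.minAreaRect(c))
K,T=cam(r,"wrist",st)
z=st["eef_pos"][2]+2  # rough underside
for zz in (10,14,18): print(zz,rect(K,T,c,st["eef_pos"][2]+zz))
E
```

```text
cur [ 504.5693 -299.7793   96.7456] yaw 80.10602460880946 F [ 0.0497  0.7728 -1.7679] w 62.367791730088925 t 6.55
rot [ -0.1574  -0.1047 -10.3938] trans [ 0.2722 -0.0267 -0.0017]
((325.5, 332.0), (212.0, 195.0), 90.0)
10 (array([ 505.8674, -300.1117]), 86.34001159667969, 64.88865661621094, -9.863258361816406)
14 (array([ 503.4483, -299.6967]), 83.7315673828125, 62.92824172973633, -9.863243103027344)
18 (array([ 501.0293, -299.2818]), 81.12306213378906, 60.967857360839844, -9.863265991210938)
```

View pics/w5.png

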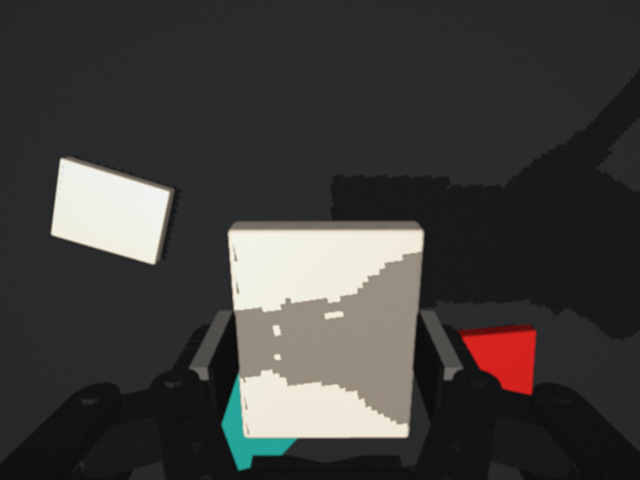

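The tile is held squarely, spanning (228..424, 222..438). Moving over the dock.

Emit:
send_rows:
  rotation:
    - [-0.15,-0.1,-5]
    - [-0.15,-0.1,-10.4]
    - [-0.15,-0.1,-10.4]
    - [-0.15,-0.1,-10.4]
    - [-0.15,-0.1,-10.4]
    - [-0.15,-0.1,-10.4]
    - [-0.15,-0.1,-10.4]
    - [-0.15,-0.1,-10.4]
    - [-0.15,-0.1,-10.4]
    - [-0.15,-0.1,-10.4]
  translation:
    - [0.03,-0.003,-0.002]
    - [0.08,-0.008,-0.002]
    - [0.13,-0.013,-0.002]
    - [0.18,-0.018,-0.002]
    - [0.225,-0.022,-0.002]
    - [0.255,-0.025,-0.002]
    - [0.272,-0.027,-0.002]
    - [0.272,-0.027,-0.002]
    - [0.272,-0.027,-0.002]
    - [0.272,-0.027,-0.002]
  gripper: [0.6,0.6,0.6,0.6,0.6,0.6,0.6,0.6,0.6,0.6]

```text
t: 7.85
eef_pos: [525.8, -29.1, 100.2]
tcp_rot: [[-0.007, 1.0, 0.002], [1.0, 0.007, -0.002], [-0.002, 0.002, -1.0]]
wrist_force: [0.2, 0.3, -1.7]
gripper_width: 62.6
```

```bash
python3 - <<'E'
from bench import r
from h import *
st=r.state();im=r.get_image("wrist");cv2.imwrite("pics/w6.png",im)
delta(st,[524.5,-27.4,30],90.5)
E
```

```text
cur [525.8251 -29.0856 100.221 ] yaw 90.42467529107658 F [ 0.1783  0.2811 -1.6907] w 62.64562489235663 t 7.85
rot [ 0.1406  0.1305 -0.0752] trans [ 0.0019 -0.0015  0.0702]
```

View pics/w6.png

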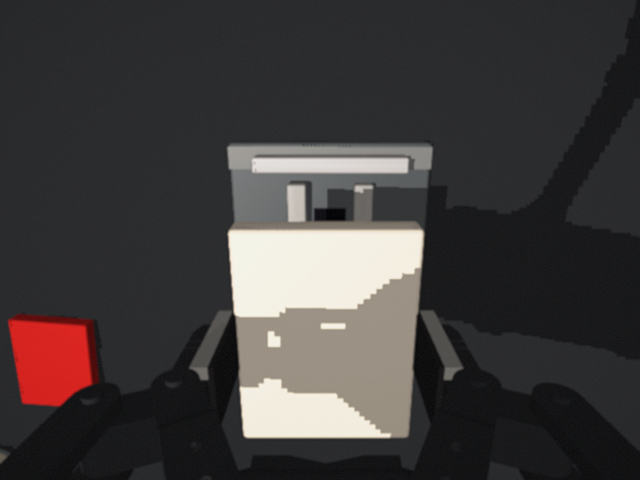

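The tile is centred over the dock, square to the rails and fence (fence at about row 165). Lowering.

Emit:
send_rows:
  rotation:
    - [0.1,0.1,0]
    - [0.1,0.1,0]
    - [0.1,0.1,0]
    - [0.1,0.1,0]
    - [0.1,0.1,0]
    - [0.1,0.1,0]
  translation:
    - [0.002,-0.001,0.02]
    - [0.002,-0.001,0.045]
    - [0.002,-0.001,0.06]
    - [0.002,-0.001,0.068]
    - [0.002,-0.001,0.07]
    - [0.002,-0.001,0.07]
  gripper: [0.6,0.6,0.6,0.6,0.6,0.6]

```text
t: 8.65
eef_pos: [525.4, -26.2, 30.7]
tcp_rot: [[-0.009, 1.0, 0.002], [1.0, 0.009, -0.0], [-0.0, 0.002, -1.0]]
wrist_force: [0.1, 0.3, -1.5]
gripper_width: 62.4
```

```bash
python3 - <<'E'
from bench import r
from h import *
st=r.state();im=r.get_image("wrist");cv2.imwrite("pics/w7.png",im)
cv2.imwrite("pics/s7.png",cv2.resize(r.get_image("side")[180:330,220:420],(800,600)))
delta(st,[524.5,-27.4,21],90.5)
E
```

```text
cur [525.4164 -26.1981  30.6917] yaw 90.50282506883451 F [ 0.1451  0.3197 -1.4985] w 62.41845641813876 t 8.65
rot [0.0985 0.0183 0.0028] trans [-0.0012 -0.0009  0.0097]
```

View pics/w7.png

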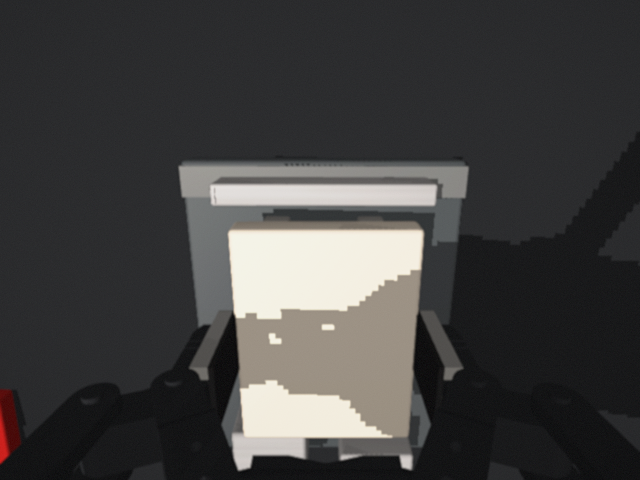

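View pics/s7.png

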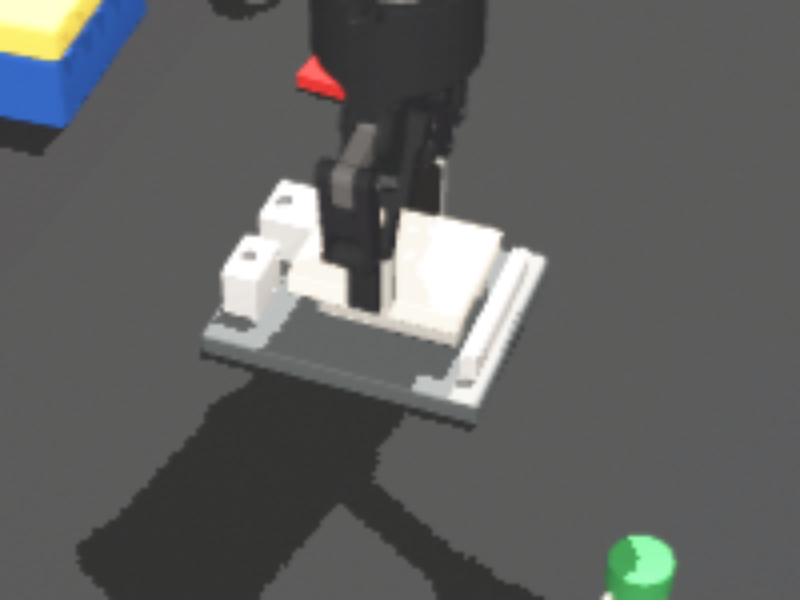

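The tile is laterally centred on the fence (325 vs 324 px) with a visible gap to it. Lowering to the rails.

Emit:
send_rows:
  rotation:
    - [0,0,0]
    - [0,0,0]
    - [0,0,0]
    - [0,0,0]
    - [0,0,0]
  translation:
    - [-0.001,0,0.004]
    - [-0.001,0,0.007]
    - [-0.001,0,0.009]
    - [-0.001,0,0.0095]
    - [-0.001,0,0.0095]
  gripper: [0.6,0.6,0.6,0.6,0.6]

```text
t: 9.38
eef_pos: [524.8, -27.0, 21.1]
tcp_rot: [[-0.009, 1.0, 0.001], [1.0, 0.009, -0.0], [-0.0, 0.001, -1.0]]
wrist_force: [-1.2, 0.5, 2.7]
gripper_width: 62.6
```

```bash
python3 - <<'E'
from bench import r
from h import *
st=r.state();im=r.get_image("wrist");cv2.imwrite("pics/w8.png",im)
delta(st,[524.5,-27.4,21],90.5)
K,T=cam(r,"wrist",st)
print(ray(K,T,(325,206),28), ray(K,T,(325,230),34),ray(K,T,(325,230),35))
E
```

```text
cur [524.7863 -27.0239  21.0838] yaw 90.51113674265508 F [-1.2013  0.5174  2.7372] w 62.637213709022895 t 9.375
rot [0.0328 0.0077 0.0111] trans [-0.0004 -0.0003  0.0001]
[476.9135 -27.7411  28.    ] [483.3701 -27.6779  34.    ] [483.0682 -27.6793  35.    ]
```

View pics/w8.png

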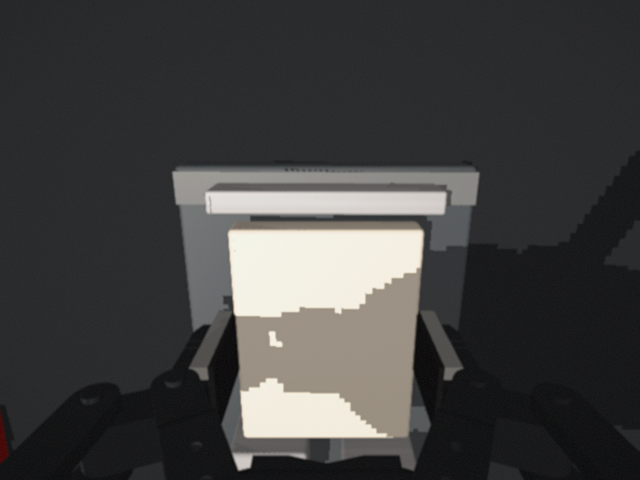

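In contact with the rails (vertical force rose about 4 N). Sliding it toward the fence.

Emit:
send_rows:
  rotation:
    - [0,0,0]
    - [0,0,0]
    - [0,0,0]
    - [0,0,0]
  translation:
    - [0,-0.001,0]
    - [0,-0.002,0]
    - [0,-0.003,0]
    - [0,-0.003,0]
  gripper: [0.6,0.6,0.6,0.6]

```text
t: 9.93
eef_pos: [523.0, -27.3, 21.1]
tcp_rot: [[-0.009, 1.0, 0.003], [1.0, 0.009, -0.001], [-0.001, 0.003, -1.0]]
wrist_force: [2.0, -0.1, 2.5]
gripper_width: 62.6
```

Emit:
send_rows:
  rotation:
    - [0,0,0]
    - [0,0,0]
    - [0,0,0]
    - [0,0,0]
  translation:
    - [0,-0.0005,0]
    - [0,-0.001,0]
    - [0,-0.0015,0]
    - [0,-0.0015,0]
  gripper: [0.6,0.6,0.6,0.6]

```text
t: 10.42
eef_pos: [521.4, -27.3, 21.0]
tcp_rot: [[-0.009, 1.0, 0.003], [1.0, 0.009, -0.0], [-0.0, 0.003, -1.0]]
wrist_force: [4.8, -0.4, 3.1]
gripper_width: 63.0
```

```bash
python3 - <<'E'
from bench import r
from h import *
st=r.state();im=r.get_image("wrist");cv2.imwrite("pics/w9.png",im)
delta(st,[524.5,-27.4,21],90.5)
K,T=cam(r,"wrist",st)
cv2.imwrite("pics/w9c.png",cv2.resize(im[150:270,180:500],(800,300)))
print(im[195:236,325].tolist()[::2])
E
```

```text
cur [521.3783 -27.2941  21.0439] yaw 90.4986889848448 F [ 4.77   -0.4319  3.0691] w 62.99019086638211 t 10.425
rot [ 0.1563  0.0267 -0.0013] trans [-0.0001  0.0031  0.0001]
[[91, 92, 94], [94, 96, 99], [94, 95, 98], [132, 134, 137], [196, 199, 206], [211, 216, 221], [210, 213, 220], [210, 214, 220], [212, 216, 221], [216, 219, 223], [212, 216, 220], [209, 214, 218], [205, 208, 213], [205, 208, 214], [166, 170, 176], [112, 122, 128], [103, 115, 122], [136, 148, 160], [204, 224, 233], [224, 237, 244], [229, 241, 244]]
```

View pics/w9c.png

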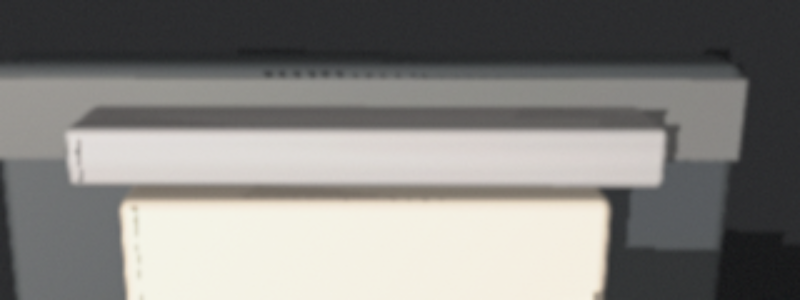

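Emit:
send_rows:
  rotation:
    - [0,0,0]
    - [0,0,0]
    - [0,0,0]
    - [0,0,0]
  translation:
    - [0,-0.0005,0]
    - [0,-0.001,0]
    - [0,-0.001,0]
    - [0,-0.001,0]
  gripper: [0.6,0.6,0.6,0.6]

```text
t: 10.98
eef_pos: [521.4, -27.3, 21.1]
tcp_rot: [[-0.008, 1.0, 0.005], [1.0, 0.008, -0.0], [-0.0, 0.005, -1.0]]
wrist_force: [6.2, 0.1, 1.7]
gripper_width: 62.6
```

It has stopped against the fence. I'll relieve the push and release.

Emit:
send_rows:
  rotation:
    - [0,0,0]
    - [0,0,0]
    - [0,0,0]
    - [0,0,0]
    - [0,0,0]
    - [0,0,0]
    - [0,0,0]
    - [0,0,0]
    - [0,0,0]
    - [0,0,0]
    - [0,0,0]
    - [0,0,0]
  translation:
    - [0,0.0006,0]
    - [0,0.0006,0]
    - [0,0.0006,0]
    - [0,0.0006,0]
    - [0,0.0006,0]
    - [0,0.0006,-0.01]
    - [0,0.0006,-0.03]
    - [0,0.0006,-0.06]
    - [0,0.02,-0.1]
    - [0,0.04,-0.13]
    - [0,0.04,-0.13]
    - [0,0.04,-0.13]
  gripper: [0.6,0.85,1,1,1,1,1,1,1,1,1,1]

```text
t: 12.48
eef_pos: [557.9, -26.5, 150.2]
tcp_rot: [[-0.009, 1.0, -0.002], [1.0, 0.009, 0.0], [0.0, -0.002, -1.0]]
wrist_force: [0.5, 0.2, -0.1]
gripper_width: 85.2
```

```bash
python3 - <<'E'
from bench import r
from h import *
st=r.state();im=r.get_image("wrist");cv2.imwrite("pics/w10.png",im)
K,T=cam(r,"wrist",st)
c=comp(im.min(2)>150,(325,180));print("tile",rect(K,T,c,34),cv2.boundingRect(c))
for s in (17,):
  delta(st,[526.7,236.5,150],17)
E
```

```text
tile (array([516.45, -32.96]), 93.82008361816406, 88.58272552490234, 0.5133783221244812) (239, 88, 153, 155)
cur [557.8831 -26.5424 150.1824] yaw 90.51106359091581 F [ 0.4754  0.1518 -0.1163] w 85.18058594158317 t 12.475
rot [-0.085   0.0484 73.5111] trans [ 0.2633 -0.0288  0.0003]
```

View pics/w10.png

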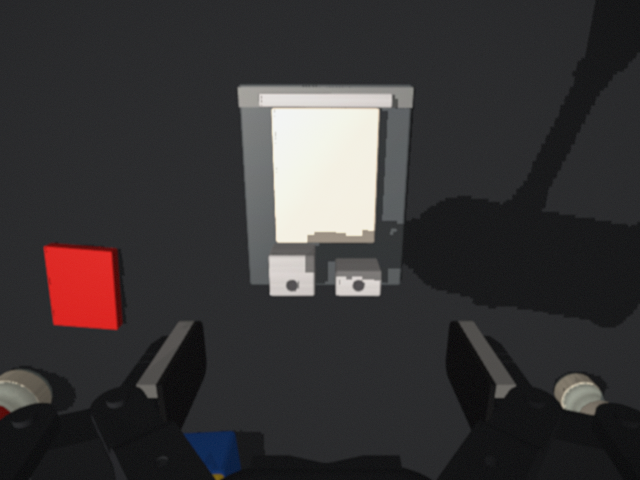

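The tile lies on the rails from (273,107) to (375,243), with its end at the fence (row 107). I'll measure the tile's end and the short stop's face.

```bash
python3 - <<'E'
from bench import r
from h import *
im=cv2.imread("pics/w10.png")
K=r.camera_info("wrist")["intrinsics"];st=r.state();T=cam(r,"wrist",st)[1]
m=(im.min(2)>205);c=comp(m&(np.arange(480)[:,None]>106),(325,175));print("tile",rect(K,T,c,34),cv2.boundingRect(c))
for z,p in [(34,(273,108)),(34,(378,108)),(34,(375,243)),(34,(276,243)),(28,(325,106)),(38,(335,278)),(38,(381,278)),(38,(358,296)),(38,(335,296)),(38,(381,296))]: print(z,p,ray(K,T,p,z)[:2])
E
python3 - <<'E'
import cv2
im=cv2.imread("pics/w10.png");cv2.imwrite("pics/w10c.png",cv2.resize(im[80:305,230:430],None,fx=2.66,fy=2.66,interpolation=cv2.INTER_CUBIC))
E
```

```text
tile (array([521.19, -27.59]), 81.38297271728516, 62.309471130371094, 0.5218876600265503) (272, 109, 106, 133)
34 (273, 108) [480.22 -57.99]
34 (378, 108) [479.66   3.5 ]
34 (375, 243) [562.96   5.55]
34 (276, 243) [563.53 -58.54]
28 (325, 106) [478.86 -27.55]
38 (335, 278) [586.02 -20.07]
38 (381, 278) [585.76  10.07]
38 (358, 296) [598.85  -4.57]
38 (335, 296) [598.99 -19.86]
38 (381, 296) [598.72  10.72]
```

View pics/w10c.png

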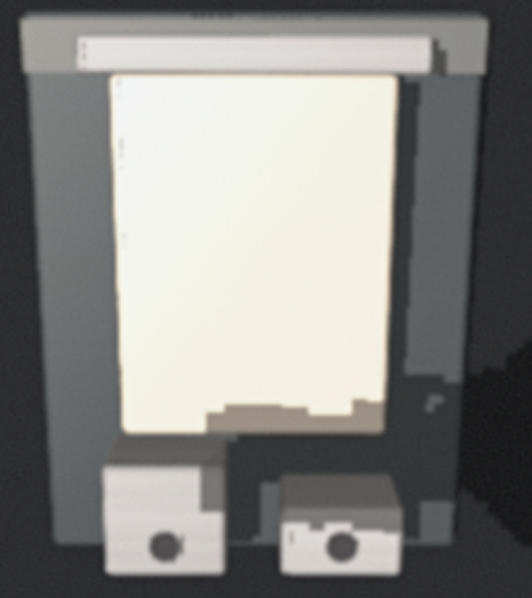

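The tile is against the fence and centred, and the gap at the short stop runs from x≈563.3 to 581.5. Next is the spacer, first hovering above it.

Emit:
send_rows:
  rotation:
    - [0,0,9]
    - [0,0,18]
    - [0,0,27]
    - [0,0,36]
    - [0,0,45]
    - [0,0,54]
    - [0,0,64]
    - [0,0,73.5]
    - [0,0,73.5]
    - [0,0,73.5]
    - [0,0,73.5]
  translation:
    - [0.03,-0.003,0]
    - [0.07,-0.007,0]
    - [0.11,-0.012,0]
    - [0.15,-0.016,0]
    - [0.19,-0.02,0]
    - [0.22,-0.024,0]
    - [0.245,-0.027,0]
    - [0.263,-0.029,0]
    - [0.263,-0.029,0]
    - [0.263,-0.029,0]
    - [0.263,-0.029,0]
  gripper: [1,1,1,1,1,1,1,1,1,1,1]

```text
t: 13.9
eef_pos: [527.8, 235.0, 150.4]
tcp_rot: [[0.956, 0.293, 0.0], [0.293, -0.956, -0.001], [-0.0, 0.001, -1.0]]
wrist_force: [0.1, -0.1, 0.2]
gripper_width: 85.7
```

```bash
python3 - <<'E'
from bench import r
from h import *
st=r.state();im=r.get_image("wrist");cv2.imwrite("pics/w11.png",im)
K,T=cam(r,"wrist",st)
m=(im.min(2)>170);c=comp(m,(325,300));print("sp",rect(K,T,c,72),cv2.boundingRect(c))
delta(st,[526.7,236.5,39],17)
E
```

```text
sp (array([526.94, 237.3 ]), 23.115150451660156, 14.38682746887207, -73.54657363891602) (312, 230, 27, 40)
cur [527.8373 235.0118 150.4462] yaw 17.024143547243096 F [ 0.1087 -0.0546  0.1557] w 85.65025095342995 t 13.9
rot [0.0382 0.0112 0.0241] trans [-0.0006 -0.0018  0.1114]
```

View pics/w11.png

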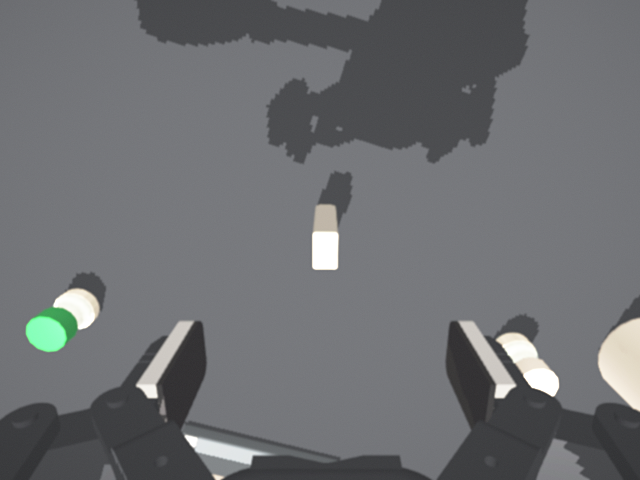

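The spacer is at (325,250), aligned with the tool. Descending to grip it.

Emit:
send_rows:
  rotation:
    - [0,0,0]
    - [0,0,0]
    - [0,0,0]
    - [0,0,0]
    - [0,0,0]
    - [0,0,0]
    - [0,0,0]
    - [0,0,0]
    - [0,0,0]
    - [0,0,0]
    - [0,0,0]
    - [0,0,0]
  translation:
    - [-0.0005,-0.002,0.04]
    - [-0.0005,-0.002,0.075]
    - [-0.0005,-0.002,0.1]
    - [-0.0005,-0.002,0.11]
    - [-0.0005,-0.002,0.111]
    - [-0.0005,-0.002,0.111]
    - [-0.0005,-0.002,0.111]
    - [-0.0005,-0.002,0.111]
    - [-0.0005,-0.002,0.111]
    - [-0.0005,-0.002,0.111]
    - [-0.0005,-0.002,0.111]
    - [-0.0005,-0.002,0.111]
  gripper: [1,1,1,1,0.5,0.3,0.1,0.1,0.1,0.1,0.1,0.1]
  newtons: 30

```text
t: 15.45
eef_pos: [527.4, 237.9, 40.5]
tcp_rot: [[0.956, 0.293, 0.002], [0.293, -0.956, 0.0], [0.002, 0.0, -1.0]]
wrist_force: [-1.0, -0.1, 5.6]
gripper_width: 13.7
```

```bash
python3 - <<'E'
from bench import r
from h import *
st=r.state();im=r.get_image("wrist");cv2.imwrite("pics/w12.png",im)
delta(st,[526.7,236.5,39],17)
E
```

```text
cur [527.4165 237.9012  40.4506] yaw 17.0136539378587 F [-0.9988 -0.0885  5.6086] w 13.738003357387639 t 15.45
rot [ 0.0204 -0.1042  0.0136] trans [-0.0011  0.0011  0.0014]
```

View pics/w12.png

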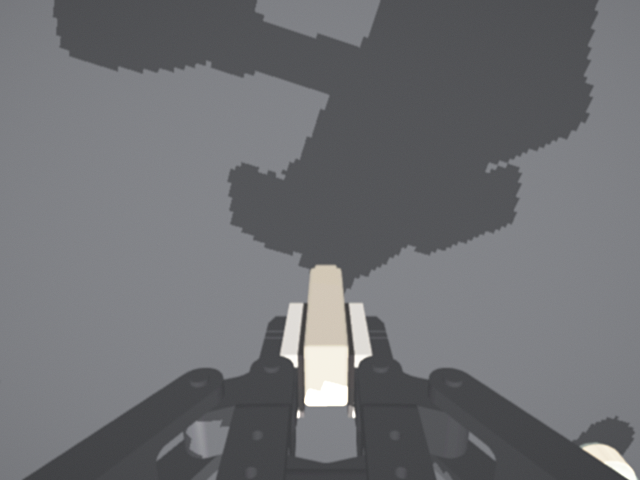

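The spacer is gripped (13.7 mm). Lifting and carrying it above the gap.

```bash
python3 - <<'E'
from bench import r
from h import *
delta(r.state(),[572.5,-4.2,125],0.5)
E
```

```text
cur [527.4532 237.8671  40.4791] yaw 17.00882964019981 F [-0.7253 -0.6137  5.9759] w 13.474394622965566 t 15.5
rot [ 0.0056 -0.1078 16.5088] trans [-0.0276  0.2447 -0.0845]
```

Emit:
send_rows:
  rotation:
    - [0,0,0]
    - [0,0,0]
    - [0,0,3]
    - [0,0,8]
    - [0,0,12]
    - [0,0,16.5]
    - [0,0,16.5]
    - [0,0,16.5]
    - [0,0,16.5]
    - [0,0,16.5]
    - [0,0,16.5]
    - [0,0,16.5]
  translation:
    - [0,0,-0.02]
    - [0,0,-0.06]
    - [-0.002,0.02,-0.085]
    - [-0.007,0.06,-0.085]
    - [-0.012,0.105,-0.085]
    - [-0.017,0.15,-0.085]
    - [-0.022,0.195,-0.085]
    - [-0.025,0.225,-0.085]
    - [-0.0276,0.2445,-0.085]
    - [-0.0276,0.2445,-0.085]
    - [-0.0276,0.2445,-0.085]
    - [-0.0276,0.2445,-0.085]
  gripper: [0.1,0.1,0.1,0.1,0.1,0.1,0.1,0.1,0.1,0.1,0.1,0.1]

```text
t: 17.0
eef_pos: [571.7, -2.9, 124.8]
tcp_rot: [[1.0, 0.01, 0.0], [0.01, -1.0, 0.0], [0.0, -0.0, -1.0]]
wrist_force: [0.4, -0.0, 0.0]
gripper_width: 13.3
```

```bash
python3 - <<'E'
from bench import r
from h import *
st=r.state();im=r.get_image("wrist");cv2.imwrite("pics/w13.png",im)
im=r.get_image("side");cv2.imwrite("pics/s13.png",cv2.resize(im[130:310,200:440],(800,600)))
delta(st,[572.5,-4.2,85],.5)
E
```

```text
cur [571.7332  -2.8688 124.7729] yaw 0.585291053240993 F [ 0.3672 -0.0192  0.0364] w 13.262428816810242 t 17.0
rot [-0.0212 -0.0216  0.0853] trans [0.0007 0.0014 0.0398]
```

View pics/w13.png

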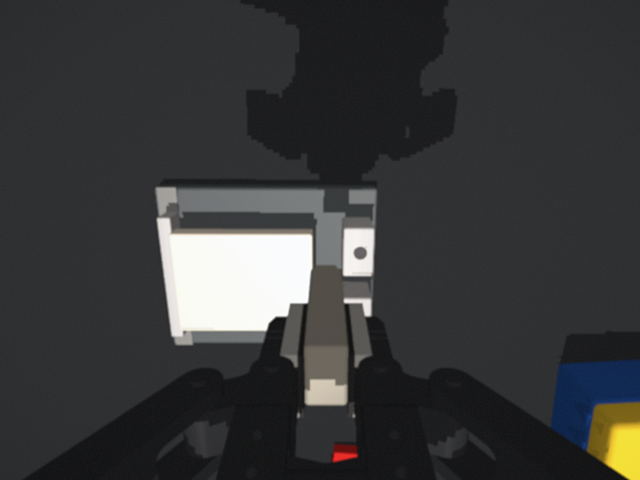

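View pics/s13.png

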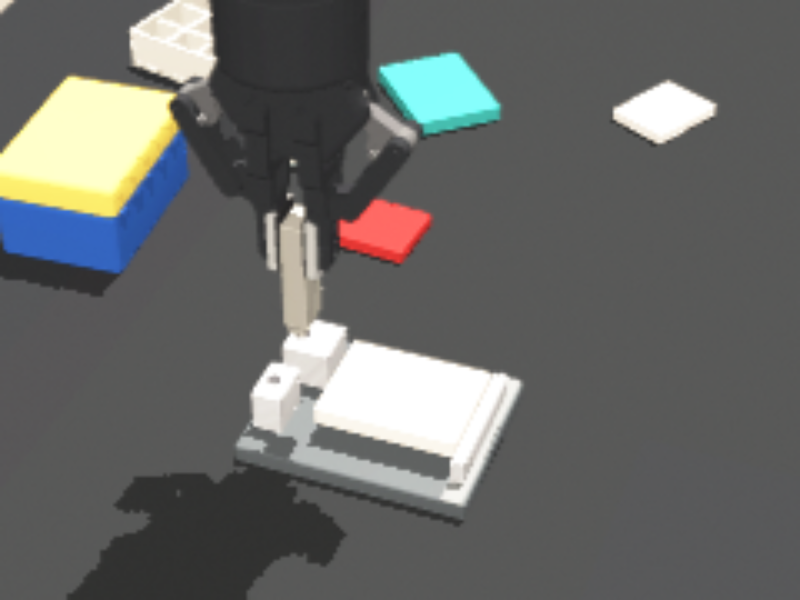

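In the wrist view the gap lies between the tile's right edge (about col 313) and the short stop (about col 344), with the spacer's nose at (325,268). I'll measure the gap in the same image.

```bash
python3 - <<'E'
from bench import r
from h import *
im=cv2.imread("pics/w13.png");st=r.state();K,T=cam(r,"wrist",st)
for row in (235,242,252,260,267,269,272,280): print(row,im[row,300:384:1].min(1).tolist())
E
python3 - <<'E'
import cv2
im=cv2.imread("pics/w13.png");cv2.imwrite("pics/w13c.png",cv2.resize(im[200:320,280:400],(600,600),interpolation=cv2.INTER_NEAREST))
E
```

```text
235 [233, 233, 233, 233, 233, 233, 233, 233, 233, 232, 212, 166, 113, 73, 58, 76, 107, 121, 123, 122, 122, 123, 122, 122, 123, 122, 123, 121, 122, 123, 123, 123, 124, 123, 125, 124, 124, 123, 123, 123, 120, 106, 97, 133, 199, 234, 241, 241, 240, 240, 240, 240, 239, 240, 241, 241, 242, 241, 240, 239, 239, 237, 236, 237, 236, 236, 237, 236, 236, 234, 234, 233, 228, 199, 139, 77, 48, 46, 50, 48, 49, 49, 51, 49]
242 [250, 250, 250, 250, 250, 250, 250, 250, 251, 251, 249, 216, 141, 80, 56, 74, 108, 123, 123, 121, 122, 122, 123, 121, 123, 122, 123, 123, 122, 123, 122, 122, 124, 122, 123, 123, 123, 125, 122, 124, 119, 108, 114, 159, 213, 236, 241, 241, 240, 239, 239, 239, 239, 241, 241, 242, 241, 241, 240, 240, 239, 238, 236, 236, 237, 236, 236, 236, 234, 234, 234, 234, 226, 191, 133, 74, 48, 49, 49, 48, 49, 48, 50, 47]
252 [250, 250, 250, 250, 250, 250, 250, 250, 250, 251, 249, 220, 144, 82, 56, 72, 106, 121, 121, 121, 121, 121, 123, 123, 123, 122, 122, 121, 121, 122, 122, 122, 122, 122, 123, 122, 123, 122, 122, 123, 118, 103, 117, 174, 224, 238, 241, 241, 240, 239, 240, 241, 235, 187, 127
[... 1358 characters left out ...]
51, 251, 253, 250, 201, 112, 68, 67, 72, 70, 70, 71, 70, 71, 73, 71, 69, 70, 72, 71, 70, 71, 69, 72, 71, 71, 71, 69, 70, 70, 70, 71, 71, 70, 66, 69, 120, 191, 231, 241, 242, 241, 240, 240, 240, 237, 229, 224, 223, 223, 223, 223, 222, 221, 220, 219, 219, 218, 219, 218, 218, 216, 216, 217, 211, 191, 156, 110, 65, 50, 45, 48, 51, 48, 49, 49, 49, 51]
280 [250, 250, 250, 250, 250, 251, 251, 252, 252, 215, 131, 74, 69, 70, 72, 71, 71, 70, 70, 70, 71, 70, 69, 72, 71, 70, 71, 71, 71, 71, 68, 71, 71, 72, 70, 71, 69, 71, 70, 71, 69, 68, 67, 63, 63, 62, 64, 63, 61, 61, 60, 60, 60, 60, 58, 60, 59, 59, 59, 59, 57, 61, 59, 59, 60, 60, 59, 57, 57, 58, 70, 89, 87, 66, 51, 48, 50, 49, 50, 49, 49, 50, 49, 51]
```

View pics/w13c.png

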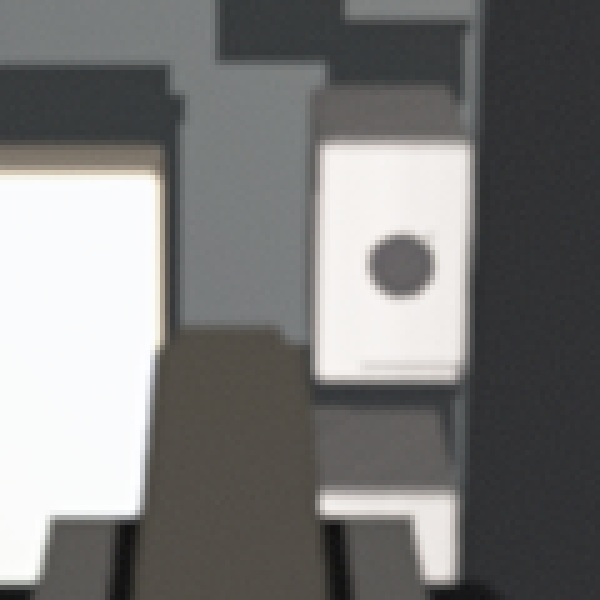

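```bash
python3 - <<'E'
from bench import r
from h import *
st=r.state();K,T=cam(r,"wrist",st)
print("tile edge",ray(K,T,(312,255),34),"stop face",ray(K,T,(342.7,255),38))
print("stop y",ray(K,T,(358,228),38),ray(K,T,(358,276),38))
zb=st["eef_pos"][2]-40.4
print("nose R",ray(K,T,(335.8,266),zb),"shoulder R",ray(K,T,(341,268.5),zb+6),"L",ray(K,T,(311.5,269),zb+6))
print("upper spacer",ray(K,T,(309,290),zb+20),ray(K,T,(342,290),zb+20))
E
```

```text
tile edge [564.2   -8.22  34.  ] stop face [582.13  -6.58  38.  ]
stop y [590.45   9.84  38.  ] [591.47 -19.68  38.  ]
nose R [576.8    4.92  84.45] shoulder R [578.99   6.11  90.45] L [565.65   5.73  90.45]
upper spacer [565.02   1.81 104.45] [579.01   1.95 104.45]
```

The gap's middle is at x≈573.1, y≈-5, and the spacer now hangs at about (572.1, -5). Shifting +1 mm in x and lowering.

Emit:
send_rows:
  rotation:
    - [0,0,0]
    - [0,0,0]
    - [0,0,0]
    - [0,0,0]
    - [0,0,0]
    - [0,0,0]
  translation:
    - [0.001,0,0]
    - [0.001,0,0.02]
    - [0.001,0,0.038]
    - [0.001,0,0.047]
    - [0.001,0,0.052]
    - [0.001,0,0.052]
  gripper: [0.1,0.1,0.1,0.1,0.1,0.1]

```text
t: 17.85
eef_pos: [573.2, -4.1, 72.9]
tcp_rot: [[1.0, 0.009, 0.001], [0.009, -1.0, -0.0], [0.001, 0.0, -1.0]]
wrist_force: [-0.1, 0.4, -1.1]
gripper_width: 13.7
```

```bash
python3 - <<'E'
from bench import r
from h import *
st=r.state();im=r.get_image("wrist");cv2.imwrite("pics/w14.png",cv2.resize(im[150:350,200:450],(750,600)))
delta(st,[572.9,-3,53],.5)
E
```

```text
cur [573.2289  -4.0974  72.8508] yaw 0.5099821432135457 F [-0.0816  0.3587 -1.0694] w 13.705798211643469 t 17.85
rot [ 0.008  -0.0437  0.01  ] trans [-0.0003 -0.0011  0.0199]
```

View pics/w14.png

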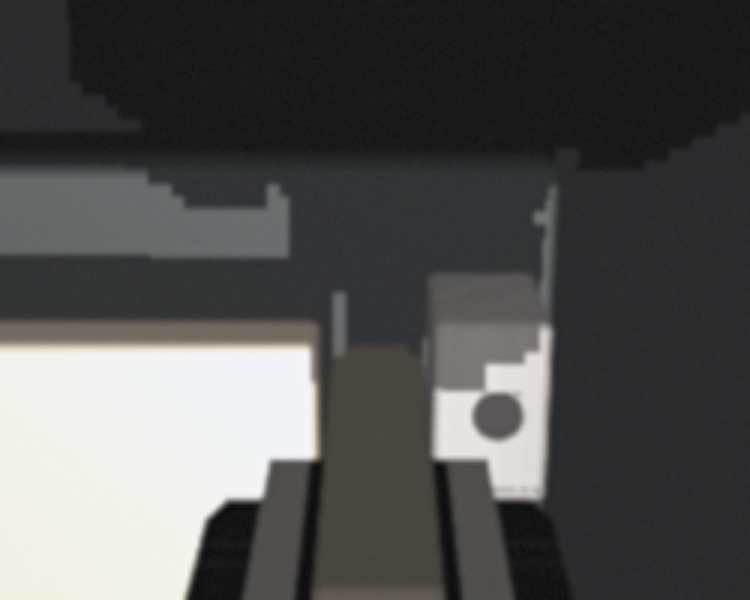

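The nose is in the gap with clearance on both sides, and no force shows. Going on down to the slab.

Emit:
send_rows:
  rotation:
    - [0,0,0]
    - [0,0,0]
    - [0,0,0]
    - [0,0,0]
    - [0,0,0]
    - [0,0,0]
  translation:
    - [-0.0003,-0.001,0.006]
    - [-0.0003,-0.001,0.012]
    - [-0.0003,-0.001,0.017]
    - [-0.0003,-0.001,0.0195]
    - [-0.0003,-0.001,0.0205]
    - [-0.0003,-0.001,0.0205]
  gripper: [0.1,0.1,0.1,0.1,0.1,0.1]

```text
t: 18.65
eef_pos: [572.7, -3.1, 52.5]
tcp_rot: [[1.0, 0.009, 0.001], [0.009, -1.0, -0.0], [0.001, 0.0, -1.0]]
wrist_force: [-0.6, 0.6, 1.2]
gripper_width: 13.3
```

Emit:
send_rows:
  rotation:
    - [0,0,0]
    - [0,0,0]
    - [0,0,0]
    - [0,0,0]
    - [0,0,0]
    - [0,0,0]
    - [0,0,0]
  translation:
    - [0,0,0.0005]
    - [0,0,0.0005]
    - [0,0,0.0005]
    - [0,0,0.0005]
    - [0,0,0.0005]
    - [0,0,0.0005]
    - [0,0,0.0005]
  gripper: [0.1,0.1,0.25,0.35,0.45,0.5,0.5]

```text
t: 19.52
eef_pos: [572.8, -3.1, 51.7]
tcp_rot: [[1.0, 0.009, 0.001], [0.009, -1.0, -0.0], [0.001, 0.0, -1.0]]
wrist_force: [-0.2, -0.6, -0.1]
gripper_width: 42.6
```

```bash
python3 - <<'E'
from bench import r
from h import *
st=r.state();im=r.get_image("wrist");cv2.imwrite("pics/w15.png",im)
delta(st,[572.9,-3,160],.5)
E
```

```text
cur [572.8263  -3.1153  51.745 ] yaw 0.5059191205043181 F [-0.2344 -0.6395 -0.0547] w 42.59713000456812 t 19.525
rot [ 0.0078 -0.0388  0.0059] trans [ 0.0001 -0.0001 -0.1083]
```

View pics/w15.png

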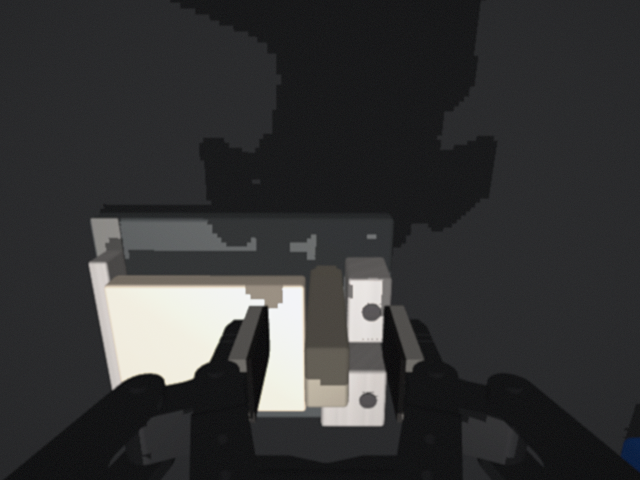

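The spacer stands upright in the gap at about (327,340), let go. Retreating straight up, then turning and moving over the tile with the fingers shut.

Emit:
send_rows:
  rotation:
    - [0,0,0]
    - [0,0,0]
    - [0,0,0]
    - [0,0,-9]
    - [0,0,-18]
    - [0,0,-28]
    - [0,0,-38]
    - [0,0,-48]
    - [0,0,-58]
    - [0,0,-68]
    - [0,0,-78]
    - [0,0,-90]
    - [0,0,-90]
    - [0,0,-90]
    - [0,0,-90]
  translation:
    - [0,0,-0.015]
    - [0,0,-0.05]
    - [0,0,-0.095]
    - [0,0,-0.11]
    - [0,0,-0.11]
    - [0,0,-0.11]
    - [-0.01,0.005,-0.11]
    - [-0.02,0.01,-0.11]
    - [-0.03,0.015,-0.11]
    - [-0.04,0.02,-0.11]
    - [-0.05,0.024,-0.11]
    - [-0.0568,0.024,-0.11]
    - [-0.0568,0.024,-0.11]
    - [-0.0568,0.024,-0.11]
    - [-0.0568,0.024,-0.11]
  gripper: [0.5,0.5,0.5,0.5,0.4,0.2,0,0,0,0,0,0,0,0,0]

```text
t: 21.45
eef_pos: [516.6, -27.6, 162.0]
tcp_rot: [[-0.008, 1.0, 0.001], [1.0, 0.008, -0.0], [-0.0, 0.001, -1.0]]
wrist_force: [0.8, 0.1, 0.1]
gripper_width: -0.3
```

```bash
python3 - <<'E'
from bench import r
from h import *
st=r.state();im=r.get_image("wrist");cv2.imwrite("pics/w16.png",im)
im=r.get_image("side");cv2.imwrite("pics/s16.png",cv2.resize(im[150:330,200:440],(800,600)))
delta(st,[516,-27.5,40],90.5)
E
```

```text
cur [516.5738 -27.594  162.0182] yaw 90.43379601398095 F [0.8463 0.1433 0.1024] w -0.28234769154376127 t 21.45
rot [ 0.0753  0.0136 -0.0662] trans [ 0.0001 -0.0007  0.122 ]
```

View pics/w16.png

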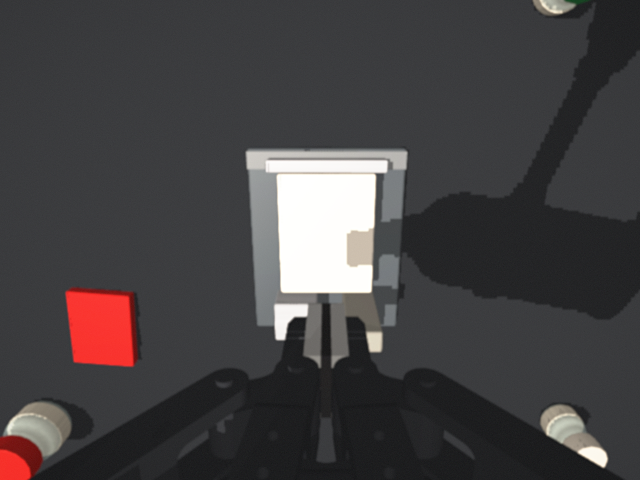

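View pics/s16.png

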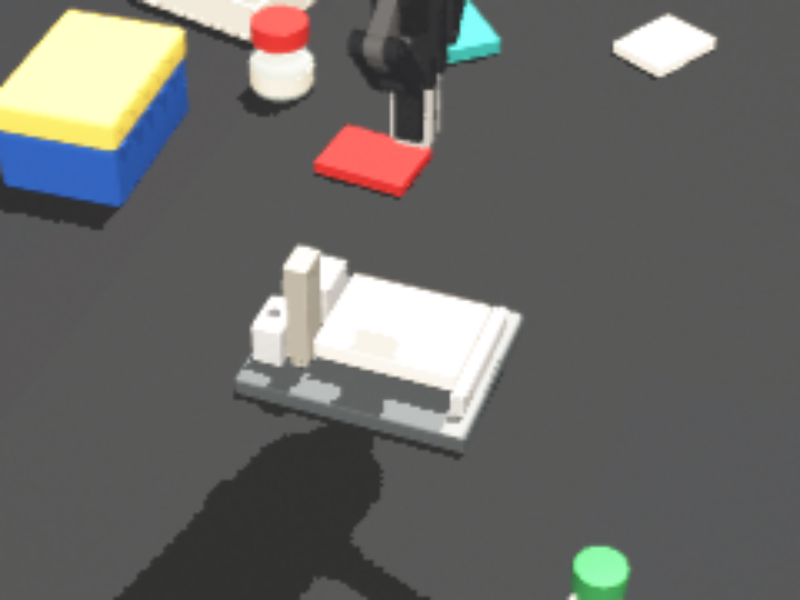

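The spacer stands in the gap at (302,305) in the side crop, and the tile is seated. Descending over the tile and pressing slowly.

Emit:
send_rows:
  rotation:
    - [0,0,0]
    - [0,0,0]
    - [0,0,0]
    - [0,0,0]
    - [0,0,0]
    - [0,0,0]
    - [0,0,0]
  translation:
    - [0,0,0.04]
    - [0,0,0.08]
    - [0,0,0.105]
    - [0,0,0.117]
    - [0,0,0.122]
    - [0,0,0.124]
    - [0,0,0.124]
  gripper: [0,0,0,0,0,0,0]

```text
t: 22.42
eef_pos: [516.9, -27.7, 38.5]
tcp_rot: [[-0.009, 1.0, 0.002], [1.0, 0.009, -0.0], [-0.0, 0.002, -1.0]]
wrist_force: [-0.4, -0.3, -0.1]
gripper_width: -0.2
```

Emit:
send_rows:
  rotation:
    - [0,0,0]
    - [0,0,0]
    - [0,0,0]
    - [0,0,0]
    - [0,0,0]
    - [0,0,0]
  translation:
    - [0,0,0.002]
    - [0,0,0.004]
    - [0,0,0.006]
    - [0,0,0.008]
    - [0,0,0.009]
    - [0,0,0.009]
  gripper: [0,0,0,0,0,0]

```text
t: 23.18
eef_pos: [516.5, -27.7, 29.0]
tcp_rot: [[-0.009, 1.0, 0.001], [1.0, 0.009, -0.0], [-0.0, 0.001, -1.0]]
wrist_force: [-0.8, 0.3, 6.4]
gripper_width: 0.0
```

Emit:
send_rows:
  rotation:
    - [0,0,0]
    - [0,0,0]
    - [0,0,0]
    - [0,0,0]
    - [0,0,0]
  translation:
    - [0,0,0.001]
    - [0,0,0.002]
    - [0,0,0.003]
    - [0,0,0.003]
    - [0,0,0.003]
  gripper: [0,0,0,0,0]

```text
t: 23.8
eef_pos: [516.5, -27.7, 27.9]
tcp_rot: [[-0.009, 1.0, 0.002], [1.0, 0.009, -0.001], [-0.001, 0.002, -1.0]]
wrist_force: [-5.2, 0.6, 20.0]
gripper_width: 0.1
```

The seat has bottomed (z 27.9, 20 N). A sideways push of about 5 N away from the fence remains, so I'll relax it a little and check.

Emit:
send_rows:
  rotation:
    - [0,0,0]
    - [0,0,0]
    - [0,0,0]
    - [0,0,0]
  translation:
    - [0,-0.0005,-0.0005]
    - [0,-0.001,-0.0005]
    - [0,-0.001,-0.0005]
    - [0,-0.001,-0.0005]
  gripper: [0,0,0,0]

```text
t: 24.3
eef_pos: [516.5, -27.7, 28.0]
tcp_rot: [[-0.009, 1.0, 0.004], [1.0, 0.009, -0.0], [-0.0, 0.004, -1.0]]
wrist_force: [-1.2, 1.2, 14.6]
gripper_width: 0.0
```

```bash
python3 - <<'E'
from bench import r
from h import *
st=r.state();im=r.get_image("wrist");cv2.imwrite("pics/w17.png",im)
im=r.get_image("side");cv2.imwrite("pics/s17.png",cv2.resize(im[150:330,200:440],(800,600)))
delta(st,[516,-27.5,28],90.5)
E
```

```text
cur [516.51   -27.683   27.9736] yaw 90.49915444564154 F [-1.2497  1.1721 14.6281] w 0.01363477991842564 t 24.3
rot [ 0.2196  0.024  -0.0008] trans [ 0.0002 -0.0005 -0.    ]
```

View pics/w17.png

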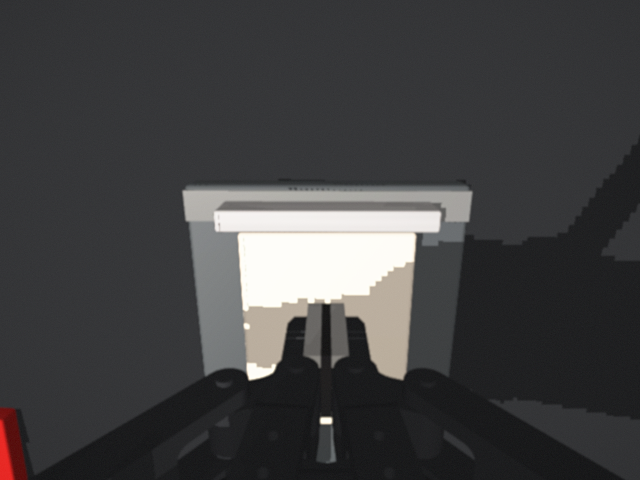

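View pics/s17.png

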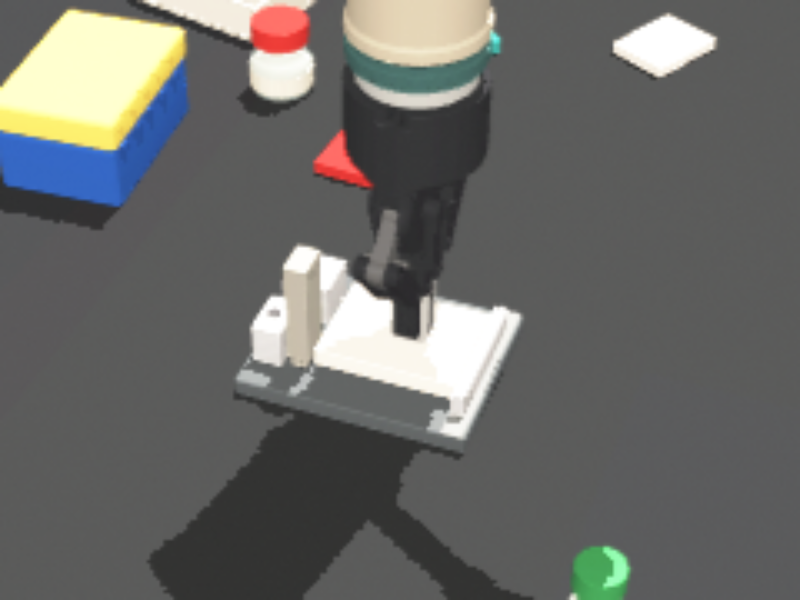

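The tile is level with the fence (fence edge row 232, tile edge row 234), pressed at about 15 N. The spacer is upright at (302,305) in the side crop, and the gripper is clear of it. Handing in.

```bash
python3 -c "
from bench import r
print(r.hand_in())"
```

```text
the job is handed in; nothing more can be done
None
```

I did the whole task and handed it in at about 24 s, with the gripper still pressing the tile; no verdict was reported.

- **Tile:** I took the larger white tile, set it on the rails, slid it until it stopped against the fence, and let go. In the image it measured square and centred to within about 1 mm.
- **Spacer:** I lowered it into the gap at the short stop, on the dock's +y side, and let go. The side view shows it standing upright there.
- **Press:** At hand-in the closed fingertips were at z 28.0 mm, flush with the fence top, pushing at about 15 N, so the seat should be bottomed.
- **Corrected sideways push:** When the seat first bottomed there was about 5 N of push away from the fence. I relaxed it to about 1 N, and the tile still appeared flush against the fence in the last wrist view.
- **Disagreements:** The gripper read about 62.6 mm on the 64 mm tile and about 13.5 mm on the 14 mm spacer. Camera measurements differed from each other by 1–2 mm. None of this affected the fit.
- **Bystanders:** I did not touch any of them, but I did not measure their positions again at the end.

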